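# Take the slack out of the tape stand

## Robot

A 6-joint arm with a two-finger parallel gripper is mounted at the origin on a cart in front of the work surface, level with it; the furniture and walls round the work are solid. World frame = base frame: x ahead of the robot, y to its left, z up, the work surface at z = 0. Lengths are in m, angles in rad, forces in N, time in s.
With the tool pointing down it reaches from about 0.3 to 0.75 m from the base axis. Payload 8.5 kg.
Tool frame: the origin (TCP) lies at the very end of the fingers, on their centre line; the grasp point (between the pads) lies 19 mm behind it; z points along the fingers, x is the direction in which the jaws open and shut, and the axes are right-handed (so a half turn about z gives the same grasp; the last joint's range is limited). The gripper opens to 85 mm and grips with 20 to 120 N. Pads are 22 mm wide; open, the fingers measure 114 mm over their backs; the gripper's body (76 mm by 85 mm) begins 54 mm behind the grasp point. The pads swing forward as they close: fully open they stand 13 mm farther back than shut.
Start: joints at [-1.362, 0.381, 1.297, -0, 1.464, -0.215], TCP at [0.226, -0.501, 0.231] pointing down, gripper open.
Joint ranges: [-3.11, 3.11], [-0.89, 2.33], [0.22, 2.48], [-1.42, 4.56], [0.17, 2.85], [-2.88, 2.88]. Speed limits (rad/s): [2.39, 2.39, 3.14, 3.14, 3.14, 3.14].

## Interface

Orientations are given as a unit quaternion [w, x, y, z].
In Python, from plant import arm, eyes gives the robot as it stands. The module is installed in compiled form; this text tells all that it offers.
- The arm moves only by the tool apply_moves, never from a script. Its argument "increments" is a list of rows, each a list of 4 numbers: the shift along the tool's x, y, z in m, then the turn about the tool's z in degrees. A call has exactly 5 rows; each row is the pose to reach, as a shift and turn from the pose commanded when the call began, along the tool's axes at that moment; what a row does not reach only later rows make up. A row lasts 1/8 s, in which the tool goes at most 62.5 mm and 10.7 degrees, less where a joint would pass 70% of its speed; a pose out of reach is approached as far as the arm can. A call with a gripper value outside its range is refused whole. "jaw" is the opening, from -1 (shut) to 1 (fully open), set as the call begins (left out, the last holds). The fingers move at their own pace and stop on an object; "newtons" is the grip in N (left out, the last holds). Time passes only in rows, so rows that repeat a pose let the fingers close, or fill a call up. It gives the time, the measured TCP pose, the force and the opening at its end, in the units of the state.
- arm.observe(): the state, without advancing time (a new reading comes with each control period).
- eyes.read_camera(name): name is "scene" or "top" or "wrist"; returns (picture, depth): 400x640x3 uint8, red, green, blue; 400x640 float32, m along the optical axis (not along the pixel's ray), 0 where there is no reading.
- eyes.camera_info(name): a dict with "K" (3x3 intrinsics, pixels), "rvec" (rotation vector, rad) and "tvec" (3), from world to camera coordinates, as OpenCV has them; the wrist camera has in their place "hand_eye" (4x4, takes a point from camera to tool coordinates, whose origin is the TCP and whose axes are the tool frame's). Camera axes: x right, y down, z forward; pixel columns grow to the right and rows downward; lengths in m; the calibration is good to about 2 mm. A picture is of the moment at which its call begins: read the wrist's pose just before it. camera_info takes no time and is no camera call.
- arm.sign_off(): hands the job in, once; it reports no verdict.
The state is a dict: "clock": time; "joint_positions": joint angles; "qd": joint speeds; "effort": joint torques, N m; "tool_pos": TCP position; "ee_rot": TCP orientation; "force": force on the tool from outside, world axes, zero at the start; "torque": the same for the moment, N m; "grip_width": finger opening in m.
Only numpy, scipy, OpenCV 4.12 (cv2) and the standard library are available. Lean on these libraries where they do the work, as an engineer would, in place of code of your own. Each camera call takes 0.05 s, during which the arm holds its last target. There are 200 camera calls.

## Task

The roll of tape slides loosely on its stand. Undo the clamp screw on the stop collar, slide the collar against the roll and on until you feel the hidden spring behind the roll push back - pressed gently with about 8 newtons, never 20 - and while it is pressed there do the screw up tight again, so that the collar keeps the roll under that light spring pressure once you let go. Leave the spare roll, scissors and nipper lying beside the stand as they are.

Things in the scene. Friction and masses are not known exactly. Their poses are not given: they have to be found in the camera images.
- stand: Grey tape stand, fixed to the worktop: base plate 100 x 280 x 8 mm, an upright at each end, between them a steel spindle (14 mm diameter) 60 mm above the worktop. Origin at the centre of the underside; y axis along the spindle, x across it, z up. At the -y end an aluminium cup (40 mm diameter, 46 mm long) hides a spring plate.
- reel: Tape roll (68 mm diameter, 19 mm wide) on an aluminium hub on the spindle; origin at the roll's centre, axes as the stand's. The hub's face towards the collar is 16 mm from the origin, on the +y side. It slides loosely (0.6 N) towards -y for an unmeasured 4 to 21 mm until the hub meets the spring plate hidden in the cup; from there the spring resists with 3 N per mm and bottoms after 7 mm.
- stop_collar: Steel shaft collar, 36 mm diameter, 20 mm wide, on the spindle at the +y side of the reel; origin on the spindle axis at mid-width, under the screw; axes as the stand's. Its nose, which bears on the hub's face, ends 20 mm from the origin on the -y side. Screw loose: it slides (1 to 2 N friction), towards -y to meet the reel. Screw tight: held against about 35 N.
- clamp_screw (a joint): Turn of the clamp screw: 0 = fully tight, at its stop; grows as it is turned counter-clockwise seen from above, to 1.5 rad at the undone stop. The collar is held fast below about 0.3 and slides freely above 0.85 rad. It takes about 0.1 N m to turn, 0.2 N m at the last of tightening, and stays where it is left. It starts tight (0 to 0.12).
- screw_head (a point): Centre of the clamp screw's head, 72 mm above the spindle axis, over the collar: an upright plate 36 mm long, 9 mm thick, 28 mm tall on a thin stem, pinched across its 9 mm from above; its foot clears the roll's top by 24 mm. The point's x axis is along the 36 mm, y through the 9 mm, z up; it turns with the screw. At 1.2 rad the head stands square across the spindle.
- spare_roll: Spare tape roll lying beside the stand, 62 mm diameter, 19 mm high; origin at the centre of its underside. Leave alone.
- scissors: Scissors lying flat, 150 x 60 x 9 mm; origin under the centre. Leave alone.
- nipper: Steel nipper lying flat, 124 x 40 x 13 mm; origin under the centre. Leave alone.

How it is judged:
By the outcome, as a careful person would: the job done as asked, in the order asked, and still so for the second after the job is handed in, with the robot touching nothing.
It also fails if it takes over 64 s, if anything falls off the work surface, if the arm or the gripper's body presses on something with over 40 N, if the wrist force passes 120 N, or if a joint passes its speed limit or range.

## Working session

There is one attempt and no reset: what is moved stays moved. The work goes in short steps, Python scripts to look and compute and a tool call to move; the robot and the scene stay as the last step left them, time stands still between calls to the robot, and variables do not carry over. Pictures are saved under pics/ and viewed, about 8 in all and at most 12, crops included, and the job is handed in when it is done.

Besides the shell and the picture viewer there is one more tool, called after "Emit:" by a JSON object that holds its "method" and its "body", one argument or row to a line. apply_moves: Moves the arm, as the interface text tells. Its arguments: {"type":"object","properties":{"increments":{"type":"array","items":{"type":"array","items":{"type":"number"}}},"jaw":{"type":"number"},"newtons":{"type":"number"}},"required":["increments"]}

```bash
mkdir -p pics
cat > h.py <<'E'
import numpy as np, cv2
from plant import arm, eyes
from scipy.spatial.transform import Rotation as R
def cam(name):
    i=eyes.camera_info(name); K=np.array(i["K"],float)
    if "hand_eye" in i:
        s=arm.observe(); T=np.eye(4); q=s["ee_rot"]; T[:3,:3]=R.from_quat([q[1],q[2],q[3],q[0]]).as_matrix(); T[:3,3]=s["tool_pos"]
        M=T@np.array(i["hand_eye"])
    else:
        M=np.eye(4); r=cv2.Rodrigues(np.array(i["rvec"],float))[0]; M[:3,:3]=r.T; M[:3,3]=-r.T@np.array(i["tvec"],float).ravel()
    return K,M
def snap(name,f=None):
    K,M=cam(name); p,d=eyes.read_camera(name)
    if f: cv2.imwrite(f"pics/{f}.png",p[:,:,::-1])
    return p,d,K,M
def cloud(d,K,M):
    v,u=np.mgrid[:d.shape[0],:d.shape[1]]
    c=np.stack([(u-K[0,2])/K[0,0]*d,(v-K[1,2])/K[1,1]*d,d],-1)
    return c@M[:3,:3].T+M[:3,3]
E
python3 - <<'E'
from h import *
for n in("scene","top"):
    p,d,K,M=snap(n,n); np.savez(f"{n}.npz",p=p,d=d,K=K,M=M); print(n,M[:3,3].round(3),K[0,0])
a=np.hstack([cv2.imread("pics/scene.png"),cv2.imread("pics/top.png")])
print({k:np.round(v,3) for k,v in arm.observe().items()})
E
```

```text
scene [0.092 0.439 0.768] 451.04005697983894
top [ 0.526 -0.051  0.966] 471.53821529016653
{'clock': np.float64(0.1), 'joint_positions': array([-1.362,  0.381,  1.298, -0.   ,  1.464, -0.215]), 'qd': array([ 0.001, -0.003, -0.004,  0.   ,  0.001,  0.   ]), 'effort': array([ 3.0000e-03, -4.4922e+01, -2.3166e+01, -0.0000e+00,  4.0000e-03,
        0.0000e+00]), 'tool_pos': array([ 0.226, -0.501,  0.231]), 'ee_rot': array([-0.   ,  0.84 , -0.543, -0.   ]), 'force': array([-0.146,  0.06 ,  0.922]), 'torque': array([-0.015, -0.01 ,  0.052]), 'grip_width': np.float64(0.085)}
```

View pics/scene.png

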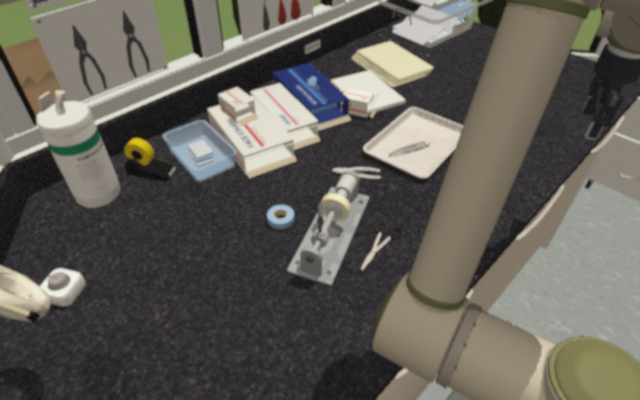

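View pics/top.png

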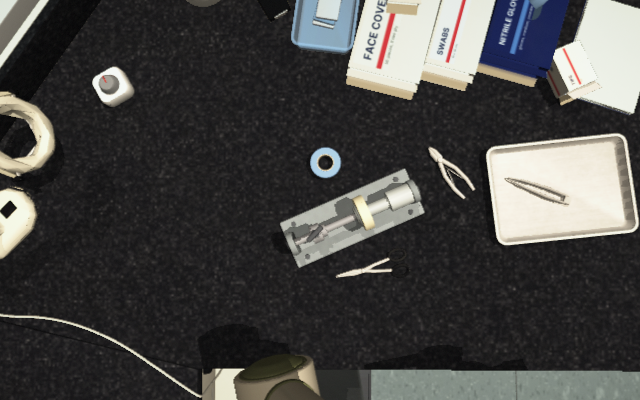

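The top view shows the stand with the cup end at about (405,193), the roll at (364,212) and the collar with its screw head at about (315,232). The nipper, scissors and spare roll lie beside it. Next I'll measure these from the depth.

Run:
```python
from h import *
z=np.load("top.npz"); p,d,K,M=z["p"],z["d"],z["K"],z["M"]; P=cloud(d,K,M)
c=p[150:290,260:440]; cv2.imwrite("pics/topc.png",cv2.resize(c[:,:,::-1],None,fx=4.4,fy=4.2,interpolation=cv2.INTER_CUBIC))
for v in range(180,272,5): print(v,[int(1000*x) for x in P[v,270:430:6,2]])
m=(P[...,2]>.004)&(P[...,2]<.013); m[:165]=0;m[275:]=0;m[:,:270]=0;m[:,430:]=0
# stand: plate colour/height
m2=(P[...,2]>.004); m2[:165]=0;m2[275:]=0;m2[:,:270]=0;m2[:,430:]=0
n,l,st,_=cv2.connectedComponentsWithStats(m2.astype(np.uint8))
for k in range(1,n):
    if st[k,4]>100:
        q=P[l==k]; r=cv2.minAreaRect((q[:,:2]*1000).astype(np.float32)); print(st[k],r,q[:,2].max())
hi=P[...,2]>.10; hi&=m2; q=P[hi]; vu=np.argwhere(hi)
print("high",len(q),q.mean(0),vu.mean(0)); 
if len(q)>5: print(cv2.minAreaRect((q[:,:2]*1000).astype(np.float32)))
```

```text
180 [0, 0, 2, -2, 0, -1, 3, 0, 1, 0, -2, 1, -2, -2, 1, 0, 1, 0, 8, 7, 8, 9, 6, 63, -1, -1, 3]
185 [-4, -1, -1, 1, 0, -1, 0, -1, -3, -1, 0, -3, -2, 1, 3, -3, 8, 8, 6, 6, 7, 8, 67, 76, 77, 0, -3]
190 [-1, -1, 0, -1, 0, 1, 0, 0, -5, 0, -3, 0, 0, -1, 7, 8, 6, 7, 10, 7, 66, 73, 75, 79, 78, 0, 0]
195 [0, -2, 0, 1, 0, -2, 0, 0, 0, 0, -2, 0, 3, 7, 8, 68, 7, 6, 7, 49, 76, 79, 78, 75, 81, -2, 2]
200 [-1, -1, -2, 1, -1, -2, -2, 0, -1, 0, 1, 7, 6, 7, 77, 83, 6, 9, 66, 68, 80, 78, 79, 73, 70, 61, -1]
205 [0, -1, -1, 0, 0, -1, 1, 0, 0, 6, 4, 9, 7, 7, 68, 90, 90, 70, 70, 72, 69, 74, 71, 5, 6, 6, 0]
210 [-1, 0, 0, 1, -1, -2, 0, 5, 8, 5, 6, 8, 965, 10, 71, 91, 93, 69, 68, 62, 6, 7, 8, 8, 6, 5, 3]
215 [0, 1, -3, -1, 0, 8, 9, 8, 4, 5, 6, 8, 8, 58, 64, 94, 92, 62, 5, 6, 9, 7, 8, 7, 6, 2, -1]
220 [-1, -1, -2, 7, 7, 6, 8, 7, 5, 9, 6, 6, 63, 66, 60, 75, 89, 85, 3, 6, 6, 8, 7, -2, 0, -2, 1]
225 [-1, 0, 7, 8, 9, 6, 7, 65, 59, 9, 65, 64, 61, 6, 8, 5, 81, 78, 6, 7, 7, 7, -2, 0, 0, -2, -2]
230 [-1, 0, 4, 6, 7, 5, 7, 77, 148, 71, 63, 8, 6, 4, 7, 7, 66, 6, 10, 8, -1, 0, 3, -1, -1, -1, -1]
235 [0, -2, 1, 74, 11, 7
[... 657 characters left out ...]
 [0, 2, 0, 0, 0, -3, -1, -1, -2, -2, 0, 0, 0, 3, 3, 0, 2, 3, 3, 2, 4, 1, 0, 4, 0, 1, 1]
[310 165  31  14 264] ((589.6074829101562, -30.52728271484375), (58.794097900390625, 125.79853057861328), 89.3314437866211) 0.9658984449893494
[ 278  169  146   99 6745] ((544.3884887695312, -84.53744506835938), (101.9699478149414, 280.9581604003906), 23.35407257080078) 0.9658984449893494
[345 264  40  11 106] ((441.9668273925781, -110.05008697509766), (17.43756866455078, 78.7091064453125), 5.354419231414795) 0.008133370335167589
high 178 [ 0.5191844  -0.02693665  0.41049436] [228.90449438 328.66853933]
((520.1453857421875, -23.104141235351562), (15.791980743408203, 54.04014205932617), 29.274555206298828)
```

View pics/topc.png

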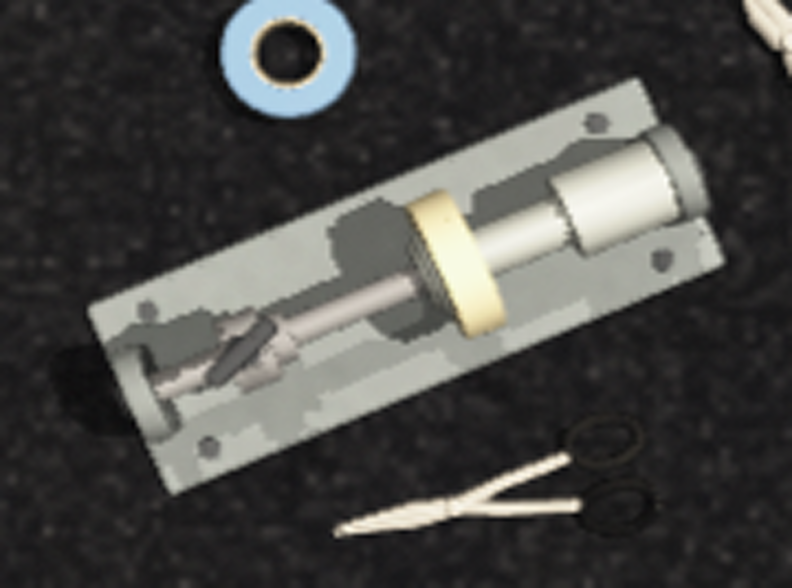

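```bash
cat >> h.py <<'E'
Y=np.radians(23.35); SX=np.array([np.cos(Y),np.sin(Y),0]); SY=np.array([-np.sin(Y),np.cos(Y),0]); S0=np.array([.5444,-.0845,0])
def goal(xyz,yawdeg):
    "shift and turn in tool axes to reach xyz with tool x at yaw"
    s=arm.observe(); q=s["ee_rot"]; Rm=R.from_quat([q[1],q[2],q[3],q[0]]).as_matrix()
    y=np.degrees(np.arctan2(Rm[1,0],Rm[0,0])); t=-(yawdeg-y); 
    return (Rm.T@(np.array(xyz)-s["tool_pos"])).round(4),round((t+180)%360-180,1),"yaw",round(y,1)
def loc(p): p=np.asarray(p)-S0; return np.stack([p@SX,p@SY,p[...,2]],-1)
E
python3 - <<'E'
from h import *
z=np.load("top.npz"); P=cloud(z["d"],z["K"],z["M"])
L=loc(P); near=(abs(L[...,0])<.05)&(abs(L[...,1])<.14)
h=near&(L[...,2]>.125)&(L[...,2]<.16); q=P[h]; print(len(q),q.mean(0),cv2.minAreaRect((q[:,:2]*1000).astype(np.float32)),loc(q.mean(0)))
r=near&(L[...,2]>.084)&(L[...,2]<.1); print("roll",loc(P[r]).mean(0),loc(P[r]).min(0),loc(P[r]).max(0))
c=q.mean(0); print(goal([c[0],c[1],.22],-132))
E
```

```text
110 [ 0.51582844 -0.01546939  0.14430537] ((515.5799560546875, -14.883575439453125), (8.741241455078125, 35.54401397705078), 44.90989303588867) [0.00112849 0.07470131 0.14430537]
roll [ 0.00121206 -0.02375144  0.09041115] [-0.02447155 -0.12869411  0.08403739] [0.0248445  0.12082289 0.09673738]
(array([-0.3235, -0.4638,  0.0113]), np.float64(66.3), 'yaw', np.float64(-65.7))
```

Emit:
{"method": "apply_moves", "body": {
  "increments": [
    [-0.033, -0.047, 0, 8],
    [-0.066, -0.094, 0, 16],
    [-0.1, -0.142, 0, 24],
    [-0.13, -0.19, 0, 32],
    [-0.162, -0.232, 0, 40]
  ],
  "jaw": 1
}}

```text
clock: 0.72
tool_pos: [0.3717, -0.2565, 0.2312]
ee_rot: [0.0, -0.602, 0.799, 0.0]
force: [-0.1, 0.5, -1.1]
grip_width: 0.0858
```

Run:
```python
from h import *
print(goal([.516,-.0155,.22],-135), arm.observe()["tool_pos"])
```

```text
(array([-0.2714, -0.0724,  0.0112]), np.float64(29.0), 'yaw', np.float64(-106.0)) [ 0.37173303 -0.25649304  0.23116543]
```

Emit:
{"method": "apply_moves", "body": {
  "increments": [
    [-0.055, -0.0145, 0.002, 6],
    [-0.11, -0.029, 0.004, 13],
    [-0.165, -0.044, 0.007, 20],
    [-0.22, -0.058, 0.01, 26],
    [-0.271, -0.072, 0.011, 29]
  ]
}}

```text
clock: 1.35
tool_pos: [0.5143, -0.015, 0.2199]
ee_rot: [-0.0, -0.384, 0.923, 0.0]
force: [-0.2, -1.3, 0.1]
grip_width: 0.0855
```

Emit:
{"method": "apply_moves", "body": {
  "increments": [
    [0, 0, 0, 0],
    [0, 0, 0, 0],
    [0, 0, 0, 0],
    [0, 0, 0, 0],
    [0, 0, 0, 0]
  ]
}}

```text
clock: 1.98
tool_pos: [0.5136, -0.0174, 0.2204]
ee_rot: [0.0, -0.385, 0.923, -0.0]
force: [0.3, -0.3, -0.0]
grip_width: 0.0853
```

Run:
```python
from h import *
p,d,K,M=snap("wrist","w1"); P=cloud(d,K,M); L=loc(P)
near=(abs(L[...,0])<.05)&(abs(L[...,1])<.14)
h=near&(L[...,2]>.125)&(L[...,2]<.16)&(d>0.05); q=P[h]; print(len(q))
if len(q)>10: print(q.mean(0),cv2.minAreaRect((q[:,:2]*1000).astype(np.float32)))
s=arm.observe(); print(s["tool_pos"],s["force"],s["joint_positions"],goal([.516,-.0155,.113],-135))
t=(abs(L[...,2]-.008)<.004)&(d>.05)&near; print(t.sum())
r=near&(L[...,2]>.08)&(L[...,2]<.1)&(d>.05)&(abs(L[...,1])<.1); 
if r.sum(): print("roll",loc(P[r]).min(0),loc(P[r]).max(0))
```

```text
673
[ 0.51733457 -0.01685306  0.14343897] ((515.6520385742188, -14.895267486572266), (8.735672950744629, 35.51399230957031), 45.25118637084961)
[ 0.51365287 -0.01729375  0.22042802] [-0.38340316 -0.10505455 -0.55940861] [-2.64332006e-01  3.26028406e-01  1.41511562e+00  2.43796868e-05
  1.40027377e+00  2.08764983e+00] (array([-0.0029, -0.0004,  0.1074]), np.float64(0.2), 'yaw', np.float64(-134.8))
14266
roll [-0.02661254 -0.0819802   0.08000452] [0.02843226 0.08246425 0.09558557]
```

View pics/w1.png

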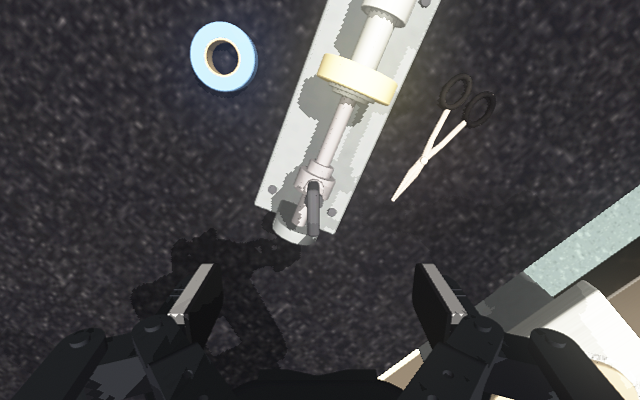

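The wrist view shows the head at (313,207), between the open fingers, with the jaws set across its 9 mm. I'll go down now.

Emit:
{"method": "apply_moves", "body": {
  "increments": [
    [-0.002, -0.001, 0.03, 0],
    [-0.002, -0.001, 0.06, 0],
    [-0.002, -0.001, 0.09, 0],
    [-0.002, -0.001, 0.107, 0],
    [-0.002, -0.001, 0.107, 0]
  ]
}}

```text
clock: 2.65
tool_pos: [0.5154, -0.0162, 0.1125]
ee_rot: [-0.001, -0.385, 0.923, 0.001]
force: [0.2, 0.3, -0.4]
grip_width: 0.0852
```

Emit:
{"method": "apply_moves", "body": {
  "increments": [
    [0, 0, 0, 0],
    [0, 0, 0, 0],
    [0, 0, 0, 0],
    [0, 0, 0, 0],
    [0, 0, 0, 0]
  ],
  "jaw": -1,
  "newtons": 50
}}

```text
clock: 3.28
tool_pos: [0.5162, -0.016, 0.1138]
ee_rot: [0.001, -0.385, 0.923, -0.0]
force: [1.3, 2.4, 3.8]
grip_width: 0.0107
```

Emit:
{"method": "apply_moves", "body": {
  "increments": [
    [0, 0, 0, 0],
    [0, 0, 0, 0],
    [0, 0, 0, 0],
    [0, 0, 0, 0],
    [0, 0, 0, 0]
  ]
}}

```text
clock: 3.9
tool_pos: [0.5163, -0.0161, 0.1138]
ee_rot: [0.001, -0.385, 0.923, -0.0]
force: [2.2, 1.7, 6.1]
grip_width: 0.0107
```

Run:
```python
from h import *
s=arm.observe(); print(s["tool_pos"],s["force"],s["torque"],s["grip_width"],goal([.5156,-.0149,.113],-135))
```

```text
[ 0.51625395 -0.01608484  0.11377919] [2.16845086 1.74743309 6.12582265] [ 0.412303   -0.13119305 -0.02793469] 0.01067217081229435 (array([-0.0004,  0.0013,  0.0008]), np.float64(0.3), 'yaw', np.float64(-134.7))
```

Emit:
{"method": "apply_moves", "body": {
  "increments": [
    [0, 0, 0, -9],
    [0, 0, 0, -18],
    [0, 0, 0, -27],
    [0, 0, 0, -36],
    [0, 0, 0, -36]
  ]
}}

```text
clock: 4.53
tool_pos: [0.5168, -0.0158, 0.1138]
ee_rot: [0.001, -0.652, 0.758, -0.001]
force: [3.6, 3.7, 4.4]
grip_width: 0.011
```

Emit:
{"method": "apply_moves", "body": {
  "increments": [
    [0, 0, 0, -9],
    [0, 0, 0, -18],
    [0, 0, 0, -27],
    [0, 0, 0, -35],
    [0, 0, 0, -35]
  ]
}}

```text
clock: 5.15
tool_pos: [0.517, -0.016, 0.1138]
ee_rot: [-0.001, 0.85, -0.527, 0.001]
force: [4.4, 2.9, 3.8]
grip_width: 0.0106
```

Run:
```python
from h import *
s=arm.observe(); print(s["tool_pos"],s["force"],s["torque"],s["grip_width"],s["joint_positions"],goal(s["tool_pos"]-SY*.05,-64))
print("F along SX,SY",s["force"]@SX,s["force"]@SY)
```

```text
[ 0.51700475 -0.01603388  0.11380622] [4.38317773 2.87420449 3.78875763] [ 0.49682159 -0.7277423  -0.04574699] 0.010615064081528144 [-2.60687420e-01  4.43643981e-01  1.57188348e+00  1.13365921e-03
  1.12309922e+00  8.49638858e-01] (array([0.0499, 0.0026, 0.0001]), np.float64(0.4), 'yaw', np.float64(-63.6))
F along SX,SY 5.163381100716695 0.9015509169498318
```

Emit:
{"method": "apply_moves", "body": {
  "increments": [
    [0.01, -0.0005, 0, 0],
    [0.02, 0.0, 0, 0],
    [0.03, 0.0005, 0, 0],
    [0.04, 0.001, 0, 0],
    [0.05, 0.0015, 0, 0]
  ]
}}

```text
clock: 5.78
tool_pos: [0.5373, -0.0622, 0.1138]
ee_rot: [-0.0, 0.849, -0.528, 0.001]
force: [1.5, 1.9, 5.3]
grip_width: 0.0107
```

```bash
cat > st.py <<'E'
from h import *
s=arm.observe(); f=s["force"]; g=goal(s["tool_pos"],-66.65)
print(round(s["clock"],2),"loc",(1000*loc(s["tool_pos"])).round(1),"F SX,SY,z",(f@SX).round(1),(f@SY).round(1),f[2].round(1),"tq",s["torque"].round(2),g[1:],"w",s["grip_width"].round(4))
E
python3 st.py
python3 - <<'E'
from h import *
p,d,K,M=snap("top","t2"); c=p[150:290,260:440]; cv2.imwrite("pics/t2c.png",cv2.resize(c[:,:,::-1],None,fx=4.2,fy=4.2,interpolation=cv2.INTER_CUBIC))
E
python3 st.py
```

```text
Traceback (most recent call last):
  File "st.py", line 3, in <module>
    print(round(s["clock"],2),"loc",(1000*loc(s["tool_pos"])).round(1),"F SX,SY,z",(f@SX).round(1),(f@SY).round(1),f[2].round(1),"tq",s["torque"].round(2),g[1:],"w",s["grip_width"].round(4))
                                                                                                                                                                     ^^^^^^^^^^^^^^^^^^^^^
AttributeError: 'float' object has no attribute 'round'
Traceback (most recent call last):
  File "st.py", line 3, in <module>
    print(round(s["clock"],2),"loc",(1000*loc(s["tool_pos"])).round(1),"F SX,SY,z",(f@SX).round(1),(f@SY).round(1),f[2].round(1),"tq",s["torque"].round(2),g[1:],"w",s["grip_width"].round(4))
                                                                                                                                                                     ^^^^^^^^^^^^^^^^^^^^^
AttributeError: 'float' object has no attribute 'round'
```

View pics/t2c.png

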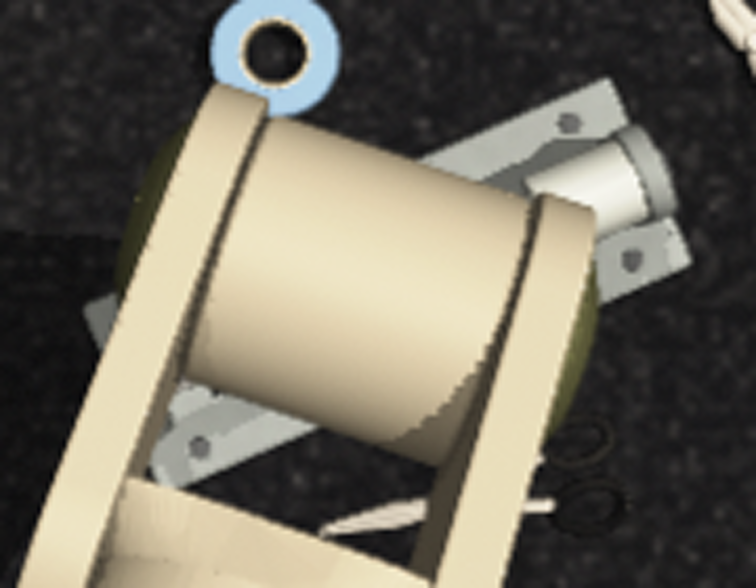

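The arm hides the work in the top view, so I'll go on by force. The slide took about 1 N, which means the collar is moving freely.

```bash
sed -i 's/\.round(\([124]\))/+0/g; s/(f@SX)+0/round(float(f@SX),1)/; s/(f@SY)+0/round(float(f@SY),1)/; s/s\["torque"\]+0/np.round(s["torque"],2)/; s/s\["grip_width"\]+0/round(float(s["grip_width"]),4)/; s/(1000\*loc(s\["tool_pos"\]))+0/np.round(1000*loc(s["tool_pos"]),1)/; s/f\[2\]+0/round(float(f[2]),1)/' st.py; python3 st.py
python3 - <<'E'
from h import *
p,d,K,M=snap("wrist","w2"); P=cloud(d,K,M); L=loc(P)
m=(L[...,2]>.084)&(L[...,2]<.097)&(d>.05)&(abs(L[...,0])<.03); q=L[m]; print(len(q)); 
if len(q): print(np.percentile(q[:,1],[1,10,50,90,99]))
E
```

```text
5.83 loc [  2.4  21.9 113.8] F SX,SY,z 1.8 -0.9 4.6 tq [-0.04 -0.39 -0.09] (np.float64(2.9), 'yaw', np.float64(-63.8)) w 0.0108
2737
[-0.03139428 -0.02921957 -0.02102809 -0.01303912  0.02139277]
```

Emit:
{"method": "apply_moves", "body": {
  "increments": [
    [0.0012, 0.0, 0, 0],
    [0.0024, 0.0, 0, 0],
    [0.0036, 0, 0, 0],
    [0.0048, 0, 0, 0],
    [0.006, 0, 0, 0]
  ]
}}

```text
clock: 6.5
tool_pos: [0.5396, -0.0672, 0.1137]
ee_rot: [-0.0, 0.849, -0.528, 0.0]
force: [0.9, 1.4, 6.7]
grip_width: 0.0104
```

```bash
python3 st.py
```

```text
6.5 loc [  2.5  17.8 113.7] F SX,SY,z 1.4 0.9 6.7 tq [ 0.33 -0.18 -0.13] (np.float64(2.9), 'yaw', np.float64(-63.7)) w 0.0104
```

View pics/w2.png

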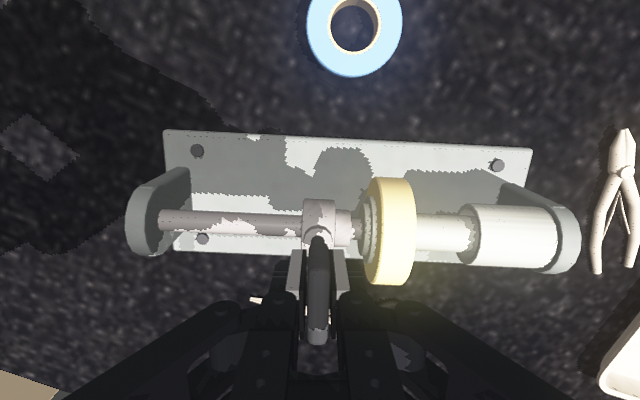

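The wrist view shows that the collar (318,225) moved with the gripper, and its nose is almost at the hub. From here I'll advance in small steps.

Emit:
{"method": "apply_moves", "body": {
  "increments": [
    [0.001, 0.0, 0, 0],
    [0.002, 0.0, 0, 0],
    [0.003, 0, 0, 0],
    [0.004, 0, 0, 0],
    [0.004, 0, 0, 0]
  ]
}}

```text
clock: 7.12
tool_pos: [0.5413, -0.0708, 0.1138]
ee_rot: [-0.0, 0.849, -0.528, 0.0]
force: [2.6, 0.8, 6.6]
grip_width: 0.0111
```

```bash
python3 st.py
```

```text
7.12 loc [  2.6  13.8 113.8] F SX,SY,z 2.7 -0.3 6.6 tq [ 0.26 -0.09 -0.09] (np.float64(2.9), 'yaw', np.float64(-63.7)) w 0.0111
```

Emit:
{"method": "apply_moves", "body": {
  "increments": [
    [0.001, 0.0, 0, 0],
    [0.002, 0.0, 0, 0],
    [0.003, 0, 0, 0],
    [0.003, 0, 0, 0],
    [0.003, 0, 0, 0]
  ]
}}

```text
clock: 7.75
tool_pos: [0.5425, -0.0735, 0.1137]
ee_rot: [-0.0, 0.849, -0.528, 0.0]
force: [0.3, 0.6, 6.4]
grip_width: 0.0105
```

```bash
python3 st.py
```

```text
7.75 loc [  2.6  10.9 113.7] F SX,SY,z 0.5 0.4 6.4 tq [ 0.25 -0.04 -0.13] (np.float64(2.9), 'yaw', np.float64(-63.7)) w 0.0105
```

Emit:
{"method": "apply_moves", "body": {
  "increments": [
    [0.001, 0.0, 0, 0],
    [0.002, 0.0, 0, 0],
    [0.003, 0, 0, 0],
    [0.003, 0, 0, 0],
    [0.003, 0, 0, 0]
  ]
}}

```text
clock: 8.38
tool_pos: [0.5437, -0.0762, 0.1137]
ee_rot: [0.0, 0.849, -0.528, 0.0]
force: [0.4, 1.7, 7.6]
grip_width: 0.0108
```

```bash
python3 st.py
```

```text
8.38 loc [  2.7   7.9 113.7] F SX,SY,z 1.1 1.4 7.6 tq [ 0.2   0.02 -0.12] (np.float64(2.9), 'yaw', np.float64(-63.7)) w 0.0108
```

Emit:
{"method": "apply_moves", "body": {
  "increments": [
    [0.001, 0.0, 0, 0],
    [0.002, 0.0, 0, 0],
    [0.003, 0, 0, 0],
    [0.003, 0, 0, 0],
    [0.003, 0, 0, 0]
  ]
}}

```text
clock: 9.0
tool_pos: [0.545, -0.0789, 0.1137]
ee_rot: [0.0, 0.849, -0.528, 0.0]
force: [-1.4, 1.6, 7.3]
grip_width: 0.0108
```

```bash
python3 st.py
```

```text
9.0 loc [  2.8   4.9 113.7] F SX,SY,z -0.7 2.1 7.3 tq [ 0.18  0.1  -0.06] (np.float64(2.9), 'yaw', np.float64(-63.7)) w 0.0108
```

Emit:
{"method": "apply_moves", "body": {
  "increments": [
    [0.001, 0.0, 0, 0],
    [0.002, 0.0, 0, 0],
    [0.003, 0, 0, 0],
    [0.003, 0, 0, 0],
    [0.003, 0, 0, 0]
  ]
}}

```text
clock: 9.62
tool_pos: [0.5462, -0.0816, 0.1137]
ee_rot: [0.0, 0.849, -0.528, 0.0]
force: [-1.0, 0.1, 7.9]
grip_width: 0.0106
```

```bash
python3 st.py
```

```text
9.62 loc [  2.8   1.9 113.7] F SX,SY,z -0.8 0.5 7.9 tq [ 0.11  0.13 -0.03] (np.float64(2.9), 'yaw', np.float64(-63.7)) w 0.0106
```

Emit:
{"method": "apply_moves", "body": {
  "increments": [
    [0.001, 0.0, 0, 0],
    [0.002, 0.0, 0, 0],
    [0.002, 0, 0, 0],
    [0.002, 0, 0, 0],
    [0.002, 0, 0, 0]
  ]
}}

```text
clock: 10.25
tool_pos: [0.5471, -0.0834, 0.1137]
ee_rot: [0.0, 0.849, -0.528, -0.0]
force: [-0.8, 0.4, 7.7]
grip_width: 0.0107
```

```bash
python3 st.py
```

```text
10.25 loc [ 2.900e+00 -1.000e-01  1.137e+02] F SX,SY,z -0.6 0.7 7.7 tq [ 0.16  0.23 -0.12] (np.float64(2.9), 'yaw', np.float64(-63.7)) w 0.0107
```

Emit:
{"method": "apply_moves", "body": {
  "increments": [
    [0.001, 0.0, 0, 0],
    [0.002, 0.0, 0, 0],
    [0.002, 0, 0, 0],
    [0.002, 0, 0, 0],
    [0.002, 0, 0, 0]
  ]
}}

```text
clock: 10.88
tool_pos: [0.5479, -0.0852, 0.1137]
ee_rot: [0.0, 0.849, -0.528, -0.0]
force: [-2.2, 0.8, 7.8]
grip_width: 0.0106
```

```bash
python3 st.py
```

```text
10.88 loc [  2.9  -2.1 113.7] F SX,SY,z -1.7 1.6 7.8 tq [ 0.08  0.22 -0.06] (np.float64(2.9), 'yaw', np.float64(-63.7)) w 0.0106
```

Emit:
{"method": "apply_moves", "body": {
  "increments": [
    [0.001, 0.0, 0, 0],
    [0.002, 0.0, 0, 0],
    [0.002, 0, 0, 0],
    [0.002, 0, 0, 0],
    [0.002, 0, 0, 0]
  ]
}}

```text
clock: 11.5
tool_pos: [0.5487, -0.087, 0.1137]
ee_rot: [0.0, 0.849, -0.528, -0.0]
force: [-1.8, 0.0, 8.4]
grip_width: 0.0104
```

```bash
python3 st.py;  python3 - <<'E'
from h import *
p,d,K,M=snap("wrist","w3"); P=cloud(d,K,M); L=loc(P)
m=(L[...,2]>.084)&(L[...,2]<.097)&(d>.05)&(abs(L[...,0])<.03)&(L[...,1]<L[...,1]*0); q=L[m]; print(len(q)); 
if len(q): print(np.percentile(q[:,1],[1,10,50,90,99]))
E
```

```text
11.5 loc [  3.   -4.  113.7] F SX,SY,z -1.7 0.7 8.4 tq [ 0.08  0.32 -0.08] (np.float64(2.9), 'yaw', np.float64(-63.7)) w 0.0104
2666
[-0.04939694 -0.0473132  -0.03932572 -0.03136468 -0.00427976]
```

The reel has moved 18 mm with the collar, so the spring must be within 3 mm.

Emit:
{"method": "apply_moves", "body": {
  "increments": [
    [0.0005, 0.0, 0, 0],
    [0.001, 0.0003, 0, 0],
    [0.0015, 0.0005, 0, 0],
    [0.0015, 0.0005, 0, 0],
    [0.0015, 0.0005, 0, 0]
  ]
}}

```text
clock: 12.18
tool_pos: [0.5489, -0.0881, 0.1137]
ee_rot: [-0.0, 0.849, -0.528, -0.0]
force: [-0.9, 3.0, 8.4]
grip_width: 0.0105
```

```bash
python3 st.py
```

```text
12.18 loc [  2.8  -5.1 113.7] F SX,SY,z 0.3 3.1 8.4 tq [ 0.59  0.25 -0.1 ] (np.float64(2.9), 'yaw', np.float64(-63.7)) w 0.0105
```

Emit:
{"method": "apply_moves", "body": {
  "increments": [
    [0.0005, 0.0, 0, 0],
    [0.001, 0, 0, 0],
    [0.0015, 0, 0, 0],
    [0.0015, 0, 0, 0],
    [0.0015, 0, 0, 0]
  ]
}}

```text
clock: 12.8
tool_pos: [0.5493, -0.0889, 0.1137]
ee_rot: [-0.0, 0.849, -0.528, -0.001]
force: [-3.1, 5.2, 9.7]
grip_width: 0.0107
```

```bash
python3 st.py
```

```text
12.8 loc [  2.8  -6.  113.7] F SX,SY,z -0.8 6.0 9.7 tq [ 0.94  0.45 -0.09] (np.float64(2.9), 'yaw', np.float64(-63.7)) w 0.0107
```

Emit:
{"method": "apply_moves", "body": {
  "increments": [
    [0.0005, 0.0, 0, 0],
    [0.001, 0, 0, 0],
    [0.0015, 0, 0, 0],
    [0.0015, 0, 0, 0],
    [0.0015, 0, 0, 0]
  ]
}}

```text
clock: 13.42
tool_pos: [0.5497, -0.0898, 0.1137]
ee_rot: [-0.0, 0.849, -0.528, -0.001]
force: [-3.9, 7.1, 10.4]
grip_width: 0.0106
```

Emit:
{"method": "apply_moves", "body": {
  "increments": [
    [0, 0.0, 0, 0],
    [0, 0, 0, 0],
    [0, 0, 0, 0],
    [0, 0, 0, 0],
    [0, 0, 0, 0]
  ]
}}

```text
clock: 14.05
tool_pos: [0.5497, -0.0898, 0.1137]
ee_rot: [-0.0, 0.849, -0.528, -0.001]
force: [-3.3, 6.9, 9.6]
grip_width: 0.0109
```

```bash
python3 st.py; python3 -c "
from h import *
for i in range(4): eyes.read_camera('wrist'); f=arm.observe(); print((f['force']@SY).round(1),(1000*loc(f['tool_pos'])).round(1))"
```

```text
14.05 loc [  2.8  -7.  113.7] F SX,SY,z -0.3 7.7 9.6 tq [ 1.31  0.6  -0.05] (np.float64(2.9), 'yaw', np.float64(-63.7)) w 0.0109
8.2 [  2.8  -7.  113.7]
7.9 [  2.8  -7.  113.7]
8.6 [  2.8  -7.  113.7]
7.0 [  2.8  -7.  113.7]
```

Emit:
{"method": "apply_moves", "body": {
  "increments": [
    [0.0003, 0.0, 0, 0],
    [0.0006, 0, 0, 0],
    [0.0006, 0, 0, 0],
    [0.0006, 0, 0, 0],
    [0.0006, 0, 0, 0]
  ]
}}

```text
clock: 14.88
tool_pos: [0.5499, -0.0902, 0.1137]
ee_rot: [-0.001, 0.849, -0.528, -0.002]
force: [-4.3, 7.7, 10.5]
grip_width: 0.0108
```

Emit:
{"method": "apply_moves", "body": {
  "increments": [
    [0, 0, 0, 8],
    [0, 0, 0, 16],
    [0, 0, 0, 22],
    [0, 0, 0, 22],
    [0, 0, 0, 22]
  ]
}}

```text
clock: 15.5
tool_pos: [0.5501, -0.0907, 0.1137]
ee_rot: [-0.0, 0.733, -0.68, -0.001]
force: [-3.7, 5.7, 11.2]
grip_width: 0.0105
```

```bash
cat > fy.py <<'E'
from h import *
F=[]
for i in range(4): eyes.read_camera('wrist'); F.append(arm.observe()["force"]@SY)
print("meanFy",np.mean(F).round(2))
import st
E
python3 fy.py
```

```text
meanFy 6.99
15.7 loc [  2.7  -8.  113.7] F SX,SY,z -1.1 7.2 10.3 tq [0.98 0.57 0.03] (np.float64(-19.1), 'yaw', np.float64(-85.7)) w 0.0107
```

Emit:
{"method": "apply_moves", "body": {
  "increments": [
    [0, 0, 0, 8],
    [0, 0, 0, 16],
    [0, 0, 0, 20],
    [0, 0, 0, 20],
    [0, 0, 0, 20]
  ]
}}

```text
clock: 16.32
tool_pos: [0.55, -0.0912, 0.1137]
ee_rot: [-0.0, -0.604, 0.797, 0.001]
force: [-3.6, 3.4, 9.5]
grip_width: 0.0107
```

```bash
python3 fy.py
```

```text
meanFy 4.98
16.52 loc [  2.6  -8.3 113.7] F SX,SY,z -1.5 5.3 9.4 tq [0.66 0.68 0.04] (np.float64(-39.1), 'yaw', np.float64(-105.7)) w 0.0109
```

Emit:
{"method": "apply_moves", "body": {
  "increments": [
    [0.0003, -0.0002, 0, 0],
    [0.0006, -0.0005, 0, 0],
    [0.0006, -0.0005, 0, 0],
    [0.0006, -0.0005, 0, 0],
    [0.0006, -0.0005, 0, 0]
  ]
}}

```text
clock: 17.15
tool_pos: [0.5501, -0.0913, 0.1137]
ee_rot: [-0.0, -0.604, 0.797, 0.001]
force: [-3.9, 6.9, 10.6]
grip_width: 0.0108
```

```bash
python3 fy.py
```

```text
meanFy 7.09
17.35 loc [  2.6  -8.6 113.7] F SX,SY,z -1.0 6.6 10.4 tq [1.09 0.73 0.1 ] (np.float64(-39.0), 'yaw', np.float64(-105.7)) w 0.0109
```

Emit:
{"method": "apply_moves", "body": {
  "increments": [
    [0, 0, 0, 8],
    [0, 0, 0, 16],
    [0, 0, 0, 24],
    [0, 0, 0, 29],
    [0, 0, 0, 29]
  ]
}}

```text
clock: 17.98
tool_pos: [0.5499, -0.092, 0.1137]
ee_rot: [-0.001, -0.385, 0.923, 0.001]
force: [-5.7, 3.5, 11.4]
grip_width: 0.0106
```

```bash
python3 fy.py
```

```text
meanFy 5.08
18.18 loc [  2.1  -9.  113.7] F SX,SY,z -4.8 5.2 11.8 tq [0.5  1.09 0.05] (np.float64(-68.0), 'yaw', np.float64(-134.7)) w 0.0107
```

Emit:
{"method": "apply_moves", "body": {
  "increments": [
    [0, 0, 0, 1],
    [0, 0, 0, 2],
    [0, 0, 0, 3],
    [0, 0, 0, 4],
    [0, 0, 0, 4]
  ]
}}

```text
clock: 18.8
tool_pos: [0.5498, -0.092, 0.1137]
ee_rot: [-0.001, -0.353, 0.936, 0.001]
force: [-6.7, 2.2, 11.0]
grip_width: 0.0109
```

```bash
python3 fy.py
```

```text
meanFy 4.6
19.0 loc [  2.   -9.  113.7] F SX,SY,z -5.5 4.5 13.2 tq [0.45 1.16 0.12] (np.float64(-72.0), 'yaw', np.float64(-138.7)) w 0.0107
```

Emit:
{"method": "apply_moves", "body": {
  "increments": [
    [0, 0, 0, 1],
    [0, 0, 0, 2],
    [0, 0, 0, 3],
    [0, 0, 0, 4],
    [0, 0, 0, 4]
  ]
}}

```text
clock: 19.62
tool_pos: [0.5497, -0.0922, 0.1137]
ee_rot: [-0.002, -0.32, 0.947, 0.001]
force: [-6.6, 2.1, 11.9]
grip_width: 0.0108
```

```bash
python3 fy.py
```

```text
meanFy 4.08
19.82 loc [  1.8  -9.1 113.7] F SX,SY,z -6.2 3.6 11.5 tq [0.28 1.28 0.38] (np.float64(-76.0), 'yaw', np.float64(-142.7)) w 0.0109
```

Emit:
{"method": "apply_moves", "body": {
  "increments": [
    [0, 0, 0, 1],
    [0, 0, 0, 2],
    [0, 0, 0, 3],
    [0, 0, 0, 4],
    [0, 0, 0, 4]
  ]
}}

```text
clock: 20.45
tool_pos: [0.5496, -0.0922, 0.1137]
ee_rot: [-0.002, -0.288, 0.958, 0.0]
force: [-8.0, 1.3, 12.4]
grip_width: 0.0106
```

```bash
python3 fy.py
```

```text
meanFy 4.29
20.65 loc [  1.7  -9.1 113.7] F SX,SY,z -6.8 4.1 11.8 tq [0.07 1.44 0.98] (np.float64(-79.9), 'yaw', np.float64(-146.6)) w 0.011
```

Emit:
{"method": "apply_moves", "body": {
  "increments": [
    [0, 0, 0, -1],
    [0, 0, 0, -2],
    [0, 0, 0, -3],
    [0, 0, 0, -4],
    [0, 0, 0, -4]
  ]
}}

```text
clock: 21.28
tool_pos: [0.5497, -0.0921, 0.1137]
ee_rot: [-0.002, -0.32, 0.947, 0.001]
force: [-7.3, 1.3, 12.4]
grip_width: 0.0108
```

```bash
python3 st.py
```

```text
21.27 loc [  1.8  -9.1 113.7] F SX,SY,z -6.2 4.1 12.4 tq [0.23 1.39 0.4 ] (np.float64(-76.0), 'yaw', np.float64(-142.6)) w 0.0108
```

Emit:
{"method": "apply_moves", "body": {
  "increments": [
    [0, 0, 0, 0],
    [0, 0, 0, 0],
    [0, 0, 0, 0],
    [0, 0, 0, 0],
    [0, 0, 0, 0]
  ],
  "jaw": 0.2
}}

```text
clock: 21.9
tool_pos: [0.5512, -0.0923, 0.1132]
ee_rot: [-0.0, -0.32, 0.948, 0.0]
force: [0.1, 0.1, 0.7]
grip_width: 0.0511
```

Emit:
{"method": "apply_moves", "body": {
  "increments": [
    [0, 0, -0.02, 0],
    [0, 0, -0.05, 0],
    [0, 0, -0.08, 0],
    [0, 0, -0.11, 0],
    [0, 0, -0.13, 0]
  ]
}}

```text
clock: 22.52
tool_pos: [0.5513, -0.0923, 0.2448]
ee_rot: [0.001, -0.32, 0.948, -0.001]
force: [0.6, -0.1, 1.1]
grip_width: 0.0509
```

Run:
```python
from h import *
p,d,K,M=snap("wrist","w4"); P=cloud(d,K,M); L=loc(P)
m=(L[...,2]>.084)&(L[...,2]<.097)&(d>.05)&(abs(L[...,0])<.03)&(L[...,1]<0); q=L[m]; print(len(q),np.percentile(q[:,1],[1,10,50,90,99]))
h=(L[...,2]>.13)&(L[...,2]<.16)&(d>.1)&(abs(L[...,0])<.04)&(abs(L[...,1])<.06); q=P[h]; print(len(q),cv2.minAreaRect((q[:,:2]*1000).astype(np.float32)),loc(q.mean(0)))
```

```text
1115 [-0.05193175 -0.05069898 -0.04298118 -0.03515547 -0.03316496]
539 ((547.94140625, -90.44093322753906), (9.003998756408691, 35.4840087890625), 45.42256546020508) [ 0.00138525 -0.00871201  0.14392537]
```

View pics/w4.png

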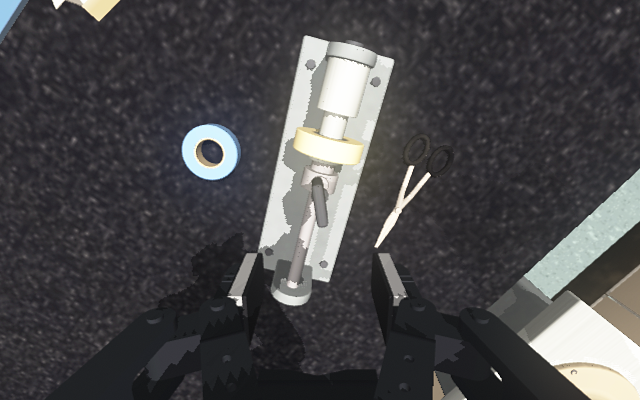

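The picture shows the collar (318,180) against the hub and the head back at its tight angle. The spare roll and scissors look undisturbed, and the gripper is clear, so I'm handing in.

```bash
python3 -c "
from plant import arm; print(arm.sign_off())"
```

```text
the job is handed in; nothing more can be done
None
```

The collar is clamped with the roll pressed lightly against the hidden spring, and I handed the job in at about 22.6 s of the 64 s allowed. I undid the screw by about 71° and slid the collar to the hub. I pushed on until the spring pushed back after roughly 18 mm of roll travel, then tightened the screw while still pressing.

**Spring pressure:** The push read about 8 N at the spring (highest reading about 9 N, nowhere near 20 N). From that I estimate a spring force of 6.5 to 9.5 N, but I could not measure it directly after letting go. While I was tightening, the reading fell to about 5 N. I put this down to my grip being about 1 mm off the screw axis, with the clamp already taking some of the load. I pushed it back to about 7 N before clamping.

**Screw:** The torque rose to about 1 N m at the stop. In the last picture the head is at 45.4°, against 45.3° at the start, so it is as tight as it began.

**Positions:** After release the roll sat about 3.6 mm beyond where it was just before the spring was felt. The collar positions from camera and from tool pose differ by about 1 mm, within the camera calibration of 2 mm.

**Other items:** The spare roll and scissors look unmoved. The nipper was out of the last picture, but the arm went nowhere near it.

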